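# Clamp the large bottle in the shaker and switch it on

### The job

Load the largest of the three bottles upright into the shaker: use the bottle to press the sprung jaw back, set it down on the platform between the jaw and the low vee stop, and let go so that the spring clamps it there. Then switch the shaker on by pushing its lever fully over, away from the robot. Leave the other two bottles standing where they are.

Things in the scene. Friction and masses are not known exactly. Their poses are not given: they have to be found in the camera images.
- large_bottle_mid (a point): Middle (half-way up, on the axis) of the bottle to load, the largest of the three: loose, upright, 116 mm tall overall; round body 56 mm in diameter up to 78 mm from its foot, shoulder 45 mm in diameter from 78 to 92 mm, screw cap (fixed) 31 mm in diameter from 92 to 115 mm. About 0.13 to 0.22 kg. z points to the cap; its yaw means nothing.
- large_bottle: The same bottle; origin at the centre of its foot.
- medium_bottle_mid (a point): Middle of the second bottle, a bystander: loose, 48 mm in diameter, 98 mm tall.
- medium_bottle: The same second bottle; origin at the centre of its foot.
- small_bottle_mid (a point): Middle of the third bottle, a bystander: loose, 33 mm in diameter, 72 mm tall.
- small_bottle: The same third bottle; origin at the centre of its foot.
- shaker: Bench shaker, fixed: white housing 160 (x) x 280 (y) mm, top 48 mm over the bench; origin at the centre of its underside. Its x axis points from its front edge (toward the robot) to its back, and y to its left; it may be turned up to 0.3 rad either way. The clamp stands on its left half, the switch lever on its right half.
- seat (a point): Point on the platform where the axis of the clamped large bottle stands when centred; axes as the shaker's. The platform's top (58 mm over the bench) is at this height. The vee stop lies on its -x side, the jaw on its +x side.
- vee_stop: Fixed vee stop on the platform: two aluminium plates, 30 mm tall above the seat, 34 mm long, 8 mm thick, that form a shallow vee (120 degrees inside angle) open toward the jaw and touch a 56 mm bottle that is centred on the seat. It covers x from about -42 to -14 mm and y from -32 to +32 mm from the seat. Its body origin is 10 mm under the seat.
- platform: Aluminium platform under the clamp, 140 x 120 x 10 mm, with the 40 mm tall end block that carries the jaw's springs (60 to 72 mm behind the seat in x). Origin 10 mm under the seat.
- jaw_face (a point): Middle of the jaw's front face (the face toward the vee stop and the robot). The jaw is an upright flat plate, 56 mm wide (y), 10 mm thick, from 1 mm to 76 mm above the seat, with square-set upper edge (no lead-in): a bottle cannot be pushed in from straight above.
- jaw (a joint): Travel of the sprung jaw in m along shaker +x: 0 = shut (face 10 mm behind the seat point, too narrow for the bottle), 0.018 = on a centred large bottle, 0.036 = stop. A spring drives it to the vee stop: 3 N at 0, 6.6 N at 0.018, 10 N at 0.036. Way in: foot of the bottle above the vee stop, press the jaw to +x until the bottle's axis is just past the seat point, lower.
- switch (a joint): Angle of the switch lever in rad: 0 = off, leaning toward the robot (shaker -x) by 0.5 rad from vertical; 1.0 = on, leaning away (+x) by 0.5 rad at its stop. It starts between 0 and 0.15 and stays where it is left (about 1 N at the ball moves it).
- switch_tip (a point): Centre of the lever's black ball grip (26 mm in diameter), 60 mm above the pivot along the lever; the pivot is 70 mm over the bench, its axis is the shaker's y. Lever bar 10 mm thick, standing on a base block 70 x 50 mm and 25 mm tall; the ball swings in the shaker's x-z plane.
There are look-alikes about, which are no part of the job. Leave any orange or purple look-alike of the large_bottle alone.

How it is judged:
By the outcome, as a careful person would: the job done as asked, in the order asked, and still so for the second after the job is handed in, with the robot touching nothing.
It also fails if it takes over 51 s, if anything falls off the work surface, if the arm or the gripper's body presses on something with over 40 N, if the wrist force passes 120 N, or if a joint passes its speed limit or range.

### The arm

A 6-joint arm with a two-finger parallel gripper is mounted at the origin on a cart in front of the work surface, level with it; the furniture and walls round the work are solid. World frame = base frame: x ahead of the robot, y to its left, z up, the work surface at z = 0. Lengths are in m, angles in degrees, forces in N, time in s.
With the tool pointing down it reaches from about 0.3 to 0.75 m from the base axis. Payload 8.5 kg.
Tool frame: the origin (TCP) lies at the very end of the fingers, on their centre line; the grasp point (between the pads) lies 19 mm behind it; x points along the fingers, y is the direction in which the jaws open and shut, and the axes are right-handed (so a half turn about x gives the same grasp; the last joint's range is limited). The gripper opens to 85 mm and grips with 20 to 120 N. Pads are 22 mm wide; open, the fingers measure 114 mm over their backs; the gripper's body (76 mm by 85 mm) begins 54 mm behind the grasp point. The pads swing forward as they close: fully open they stand 13 mm farther back than shut.
Start: joints at [52.351, 21.807, 74.336, -0, 83.858, -12.336], TCP at [0.235, 0.497, 0.231] pointing down, gripper open.
Joint ranges: [-178.18, 178.18], [-50.72, 133.34], [12.68, 142.11], [-81.47, 261.47], [9.98, 163.14], [-165.26, 165.26]. Speed limits (degrees/s): [136.94, 136.94, 180, 180, 180, 180].

### API

Orientations are given as a 3x3 rotation matrix whose columns are the frame's x, y, z axes.
In Python, from rig import sensors, cams, env gives the robot as it stands.
- The arm moves only by the shell command python3 -m crank 'ROWS' [FORCE]. ROWS is a JSON object of lists of equal length, an entry for each row: "hand": the closure in counts, from 0 (fully open) to 255 (shut); "translation": the shift along the tool's x, y, z in m, a list of three; "dr": the turn, a rotation vector about the tool's x, y, z in rad, a list of three. A call has 1 to 5 rows; each row is the pose to reach, as a shift and turn from the pose commanded when the call began, along the tool's axes at that moment; what a row does not reach only later rows make up. A row lasts 1/10 s, in which the tool goes at most 50 mm and 8.59 degrees, less where a joint would pass 70% of its speed; a pose out of reach is approached as far as the arm can. A call with a gripper value outside its range is refused whole. The fingers move at their own pace and stop on an object; FORCE is the grip in N (left out, the last holds). Time passes only in rows, so rows that repeat a pose let the fingers close. It gives the time, the measured TCP pose, the force and the opening at its end, in the units of the state.
- sensors.observe(): the state, without advancing time (a new reading comes with each control period).
- cams.get_image(name): name is "scene" or "top" or "wrist"; returns (picture, depth): 480x640x3 uint8, blue, green, red; 480x640 float32, m along the optical axis (not along the pixel's ray), 0 where there is no reading.
- cams.calibration(name): a dict with "vertical_fov" (degrees; the focal length in pixels is half the picture's height over the tangent of half this angle, whatever the lens; pixels are square), "cx", "cy" (the principal point, pixels), "extrinsics" (4x4, takes a point from camera to world coordinates). Camera axes: x right, y down, z forward; pixel columns grow to the right and rows downward; lengths in m; the calibration is good to about 2 mm. A picture is of the moment at which its call begins: read the wrist's pose just before it. calibration takes no time and is no camera call; for the wrist camera it gives the pose at the moment of the call.
- env.close_job(): hands the job in, once; it reports no verdict.
The state is a dict: "time_s": time; "q": joint angles; "qvel": joint speeds; "joint_efforts": joint torques, N m; "position": TCP position; "tool_rot": TCP orientation; "ft_force": force on the tool from outside, world axes, zero at the start; "wrist_torque": the same for the moment, N m; "grip_width": finger opening in m.
Only numpy, scipy, OpenCV 4.12 (cv2) and the standard library are available. Lean on these libraries where they do the work, as an engineer would, in place of code of your own. Each camera call takes 0.05 s, during which the arm holds its last target. There are 200 camera calls.

## Working session

There is one attempt and no reset: what is moved stays moved. The work goes in short steps, Python scripts to look and compute and a shell command to move; the robot and the scene stay as the last step left them, time stands still between calls to the robot, and variables do not carry over. Pictures are saved under pics/ and viewed, about 8 in all and at most 12, crops included, and the job is handed in when it is done.

```bash
ls; mkdir -p pics; python3 - <<'E'
from rig import sensors,cams,env
import cv2,numpy as np
np.set_printoptions(precision=4,suppress=True)
s=sensors.observe();print(s)
for n in("top","scene"):
    p,d=cams.get_image(n);cv2.imwrite(f"pics/{n}0.png",p);np.save(f"pics/{n}0.npy",d)
    print(n,cams.calibration(n))
E
```

```text
pics
{'time_s': 0.0, 'q': array([ 52.3543,  21.8416,  74.3862,   0.0013,  83.8596, -12.3376]), 'qvel': array([ 0.0098,  0.0511, -0.0165,  0.1041, -0.0782, -0.0071]), 'joint_efforts': array([ -0.0003, -44.8457, -23.1274,  -0.0002,   0.0048,   0.    ]), 'position': array([0.2349, 0.497 , 0.2307]), 'tool_rot': array([[-0.0009,  0.4275,  0.904 ],
       [-0.0012,  0.904 , -0.4275],
       [-1.    , -0.0015, -0.0003]]), 'ft_force': array([-0.4021,  0.1664, -0.1262]), 'wrist_torque': array([-0.0295,  0.0094, -0.0195]), 'grip_width': 0.08511848655159124}
top {'vertical_fov': 49.779103036943006, 'cx': 317.669214300396, 'cy': 232.39704047296274, 'extrinsics': array([[ 0.0096, -0.9954,  0.0956,  0.3824],
       [-1.    , -0.0094,  0.0026,  0.2336],
       [-0.0017, -0.0957, -0.9954,  1.236 ],
       [ 0.    ,  0.    ,  0.    ,  1.    ]])}
scene {'vertical_fov': 50.40113923835497, 'cx': 314.72709287601424, 'cy': 237.21998981938742, 'extrinsics': array([[ 0.8452, -0.4195,  0.3313,  0.1729],
       [-0.5344, -0.6496,  0.5408, -0.2991],
       [-0.0116, -0.6341, -0.7731,  0.8445],
       [ 0.    ,  0.    ,  0.    ,  1.    ]])}
```

View pics/top0.png

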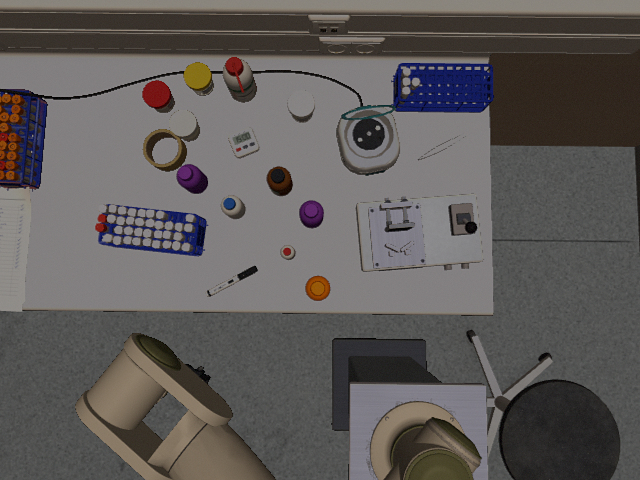

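View pics/scene0.png

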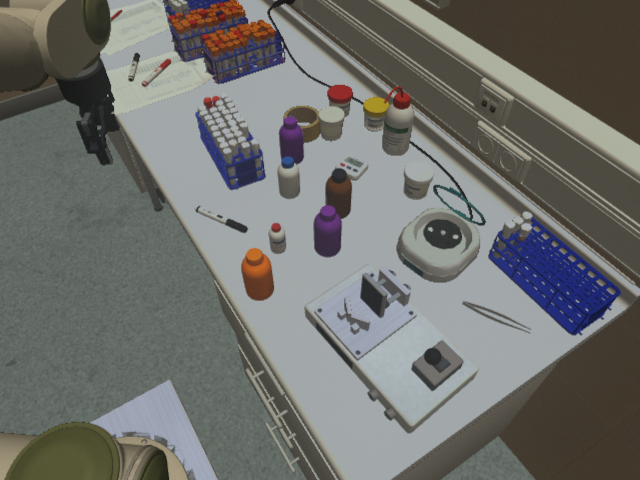

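The brown bottle with the black cap (top view 279,178) is the large one. The medium bottle has a blue cap (232,206) and the small one a red cap (287,252). Purple and orange look-alikes stand at (192,178), (312,213) and (317,288). The shaker is around (420,233), with its clamp on the left half and the lever ball at (471,228).

```bash
cat > h.py <<'E'
import cv2,numpy as np
from rig import sensors,cams,env
np.set_printoptions(precision=4,suppress=True)
def K(c,h=480): return h/2/np.tan(np.radians(c["vertical_fov"])/2)
def ray(c,uv,z):
    "pixel onto plane at height z"
    uv=np.atleast_2d(uv).astype(float);f=K(c);E=np.array(c["extrinsics"])
    d=np.c_[(uv[:,0]-c["cx"])/f,(uv[:,1]-c["cy"])/f,np.ones(len(uv))]@E[:3,:3].T
    return E[:3,3]+d*((z-E[2,3])/d[:,2])[:,None]
def proj(c,P):
    E=np.array(c["extrinsics"]);q=(np.atleast_2d(P)-E[:3,3])@E[:3,:3];f=K(c)
    return np.c_[q[:,0]/q[:,2]*f+c["cx"],q[:,1]/q[:,2]*f+c["cy"]]
def cloud(c,d):
    v,u=np.mgrid[:480,:640];f=K(c);E=np.array(c["extrinsics"])
    return np.dstack([(u-c["cx"])/f*d,(v-c["cy"])/f*d,d])@E[:3,:3].T+E[:3,3]
E
python3 - <<'E'
from h import *
T=cams.calibration("top");S=cams.calibration("scene")
for n,c in(("top",T),("scene",S)):
    d=np.load(f"pics/{n}0.npy");P=cloud(c,d);np.save(f"pics/{n}P.npy",P)
P=np.load("pics/topP.npy")
for n,(u,v) in dict(brown=(279,178),blue=(232,206),red=(287,252),purp=(312,213),orange=(317,288),purp2=(190,177),bench=(290,220)).items():
    w=P[v-22:v+23,u-22:u+23].reshape(-1,3);zt=np.percentile(w[:,2],99)
    m=w[w[:,2]>zt-.006] if n!="bench" else w
    print(n,"ztop",zt.round(4),len(m),"c",m.mean(0),"span",np.ptp(m[:,:2],axis=0))
# housing: heights .043-.053
m=((abs(P[...,2]-.048)<.006)&(P[...,1]<.2)&(P[...,0]>.2)&(P[...,0]<.8)).astype(np.uint8)
def big(m):
    k=max(cv2.findContours(m,0,1)[0],key=cv2.contourArea);return cv2.convexHull(k)
k=big(m);W=ray(T,k[:,0],.048)[:,:2]
print("housing",cv2.minAreaRect((W*1000).astype(np.float32)))
m=((abs(P[...,2]-.058)<.005)&(P[...,1]<.2)&(P[...,0]>.2)&(P[...,0]<.8)).astype(np.uint8)
k=big(m);W=ray(T,k[:,0],.058)[:,:2];print("plat",cv2.minAreaRect((W*1000).astype(np.float32)))
p=cv2.imread("pics/top0.png");cv2.imwrite("pics/c1.png",cv2.resize(p[185:285,345:495],None,fx=5,fy=5,interpolation=2))
p=cv2.imread("pics/scene0.png");cv2.imwrite("pics/c2.png",cv2.resize(p[255:435,295:485],None,fx=3.3,fy=3.3,interpolation=2))
E
```

```text
brown ztop 0.1184 144 c [0.6109 0.3249 0.1393] span [0.2472 0.1071]
blue ztop 0.1012 105 c [0.5486 0.4273 0.1423] span [0.1844 0.2145]
red ztop 0.074 58 c [0.4405 0.2953 0.2529] span [0.076  0.0809]
purp ztop 0.1186 139 c [0.5296 0.2519 0.1804] span [0.1703 0.0334]
orange ztop 0.1193 144 c [0.3702 0.2358 0.1864] span [0.0279 0.0281]
purp2 ztop 0.1183 155 c [0.6056 0.5139 0.1806] span [0.2524 0.3123]
bench ztop 0.118 2025 c [0.5281 0.303  0.0199] span [0.2024 0.1244]
housing ((499.41497802734375, 3.0124664306640625), (160.5463104248047, 278.7283020019531), 5.2921648025512695)
plat ((490.1126403808594, 57.51582336425781), (140.05702209472656, 122.05397033691406), 5.426209449768066)
```

View pics/c1.png

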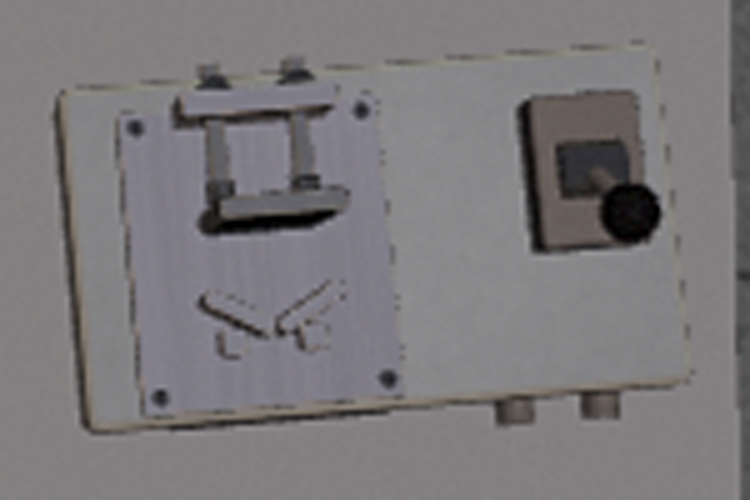

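View pics/c2.png

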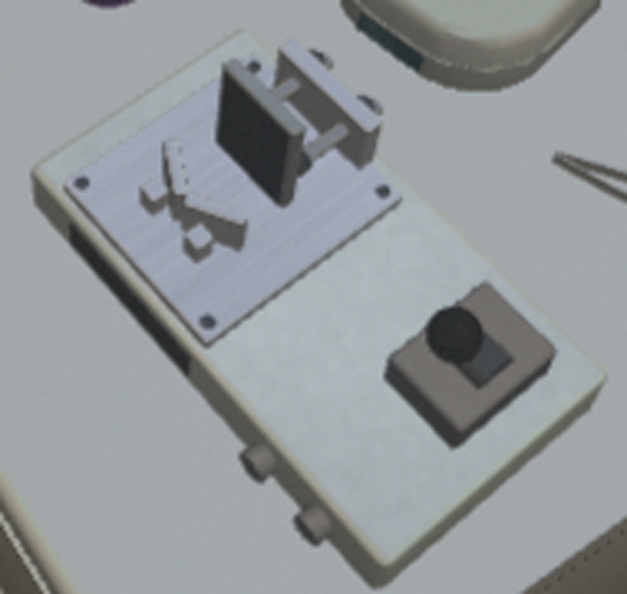

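The top crop shows the shaker turned about +5°, the vee at (270,315), the jaw at (280,205) and the ball at (630,213) leaning toward the robot. Next I measure the seat from the jaw, end block and vee, along with the bottles and the ball.

```bash
python3 - <<'E'
from h import *
T=cams.calibration("top");S=cams.calibration("scene")
P=np.load("pics/topP.npy");Q=np.load("pics/sceneP.npy")
a=np.radians(5.35);R=np.array([[np.cos(a),-np.sin(a)],[np.sin(a),np.cos(a)]]);O=np.array([.4994,.0030])
for n,(u,v),h,r in(("brown",(279,178),.115,.016),("blue",(232,206),.098,.016),("red",(287,252),.072,.012),("purp",(312,213),.115,.016),("purp2",(190,177),.115,.016),("orange",(317,288),.115,.016)):
    g=ray(T,(u,v),h)[0]
    for nm,C in(("top",P),("scene",Q)):
        w=C.reshape(-1,3);m=w[(np.hypot(*(w[:,:2]-g[:2]).T)<.04)&(abs(w[:,2]-h)<.006)]
        if len(m)<10: print(n,nm,len(m));continue
        (cx,cy),rr=cv2.minEnclosingCircle((m[:,:2]*1000).astype(np.float32));print(n,nm,len(m),"mean",m.mean(0),"circ",cx,cy,rr)
for nm,C in(("top",P),("scene",Q)):
    w=C.reshape(-1,3);L=np.c_[(w[:,:2]-O)@R,w[:,2]]
    L=L[(abs(L[:,0])<.1)&(abs(L[:,1])<.15)]
    def sh(t,lo,hi,x=(-.1,.1),y=(-.02,.14)):
        m=L[(L[:,2]>lo)&(L[:,2]<hi)&(L[:,0]>x[0])&(L[:,0]<x[1])&(L[:,1]>y[0])&(L[:,1]<y[1])]
        if len(m): print(nm,t,len(m),"x",np.percentile(m[:,0],[2,10,50,90,98]),"y",np.percentile(m[:,1],[2,50,98]),"z",np.percentile(m[:,2],[5,50,95]))
    sh("jawtop",.128,.15);sh("jawface",.085,.125,(-.02,.04));sh("block",.09,.105,(.04,.09));sh("vee",.082,.095,(-.08,0));sh("ball",.1,.15,y=(-.14,-.02));sh("base",.068,.08,y=(-.14,-.02))
    m=L[(abs(L[:,2]-.0)<.004)];
c=proj(T,[[.6,.31,.115]]);print(c)
# ball by dark mask both views
for n,c,(x0,x1,y0,y1) in(("top",T,(460,490,215,240)),("scene",S,(415,450,340,375))):
    g=cv2.imread(f"pics/{n}0.png").max(2)
    m=np.zeros_like(g);m[y0:y1,x0:x1]=(g[y0:y1,x0:x1]<45);k=max(cv2.findContours(m,0,1)[0],key=cv2.contourArea)
    (u,v),r=cv2.minEnclosingCircle(k);print(n,"ball",u,v,r);
    X=ray(c,(u,v),.122)[0];print(X,"local",(X[:2]-O)@R)
E
```

```text
brown top 148 mean [0.6155 0.3271 0.1156] circ 616.0984497070312 327.4227294921875 15.4479398727417
brown scene 153 mean [0.6157 0.3251 0.1156] circ 616.2293701171875 326.51702880859375 16.128000259399414
blue top 110 mean [0.5547 0.4349 0.0984] circ 554.7901611328125 435.63604736328125 13.227831840515137
blue scene 108 mean [0.5552 0.4334 0.098 ] circ 555.2592163085938 435.2041015625 13.765960693359375
red top 52 mean [0.4512 0.3068 0.0721] circ 451.4579162597656 306.7667236328125 9.015599250793457
red scene 69 mean [0.452  0.3062 0.0716] circ 451.82080078125 307.0712585449219 10.331026077270508
purp top 151 mean [0.5388 0.2527 0.1153] circ 539.1460571289062 252.52932739257812 15.21996021270752
purp scene 181 mean [0.5391 0.2506 0.1154] circ 541.3721923828125 253.09176635742188 17.26198959350586
purp2 top 156 mean [0.619  0.5309 0.1152] circ 619.3921508789062 531.2874145507812 15.600650787353516
purp2 scene 120 mean [0.6185 0.529  0.1155] circ 620.4901123046875 531.2609252929688 16.559675216674805
orange top 158 mean [0.3696 0.2361 0.1157] circ 369.7066955566406 236.2751007080078 15
[... 911 characters left out ...]
14  0.0347] y [0.0264 0.0484 0.0797] z [0.0862 0.1039 0.123 ]
scene block 327 x [0.0572 0.0584 0.062  0.0697 0.0749] y [0.0201 0.0525 0.0873] z [0.0912 0.0978 0.1004]
scene vee 201 x [-0.0399 -0.0379 -0.0309 -0.0234 -0.0203] y [0.0247 0.0494 0.0835] z [0.0836 0.088  0.0908]
scene ball 237 x [-0.0148 -0.0134 -0.0068  0.0025  0.0063] y [-0.1072 -0.0971 -0.0849] z [0.1242 0.1334 0.1379]
scene base 947 x [-0.0115 -0.0086  0.0135  0.0515  0.0561] y [-0.1199 -0.1007 -0.0719] z [0.0706 0.0735 0.0766]
[[284.7421 182.3311]]
top ball 468.0 226.0 8.544103622436523
[ 0.5065 -0.0888  0.122 ] local [-0.0015 -0.092 ]
scene ball 434.0 359.5 6.500100135803223
[ 0.5064 -0.0966  0.122 ] local [-0.0023 -0.0999]
```

Bottle at (0.616, 0.327), cap top 0.116 as stated. Both views put the seat at about (0.491, 0.057) with a yaw of 5.35°. The ball is at local (-0.006, -0.095), which matches a lever with its pivot at (0.022, -0.095). I move above the bottle with the fingers opening along the shaker's y.

```bash
cat >> h.py <<'E'
def go(p,yaw=5.35):
    "tool-axes shift and rotvec from the measured pose to p, tool down, tool y at 90+yaw deg"
    from scipy.spatial.transform import Rotation as Ro
    s=sensors.observe();R=s["tool_rot"];a=np.radians(yaw)
    G=np.array([[0,-np.sin(a),np.cos(a)],[0,np.cos(a),np.sin(a)],[-1,0,0]])
    print("t",round(s["time_s"],2),"at",s["position"],"d",R.T@(np.array(p)-s["position"]),"dr",Ro.from_matrix(R.T@G).as_rotvec(),"w",round(s["grip_width"],4),"F",s["ft_force"])
E
python3 -m crank '{"hand":[0,0,0,0,0],"translation":[[0,0.001,0.05],[0,0.002,0.1],[0,0.003,0.15],[0,0.004,0.2],[0,0.005,0.25]],"dr":[[-0.134,0,0],[-0.268,0,0],[-0.402,0,0],[-0.535,0,0],[-0.535,0,0]]}' 100
python3 -c "
from h import *
go([.616,.327,.2])"
```

```text
time_s: 0.6
position: [0.4637, 0.3941, 0.231]
tool_rot: [[-0.001, -0.097, 0.995], [-0.0, 0.995, 0.097], [-1.0, -0.0, -0.001]]
ft_force: [0.3, 0.2, -0.3]
grip_width: 0.0856
t 0.6 at [0.4637 0.3941 0.231 ] d [ 0.0309 -0.0815  0.1451] dr [ 0.0036 -0.0008  0.0002] w 0.0856 F [ 0.3006  0.1528 -0.2555]
```

```bash
python3 -m crank '{"hand":[0,0,0,0,0],"translation":[[0,-0.02,0.036],[0,-0.041,0.073],[0.01,-0.061,0.109],[0.02,-0.0815,0.145],[0.02,-0.0815,0.145]],"dr":[[0,0,0],[0,0,0],[0,0,0],[0.003,0,0],[0.003,0,0]]}'
python3 - <<'E'
from h import *
c=cams.calibration("wrist");p,d=cams.get_image("wrist");cv2.imwrite("pics/w1.png",p)
w=cloud(c,d).reshape(-1,3)
for h in(.1155,.092):
    m=w[(np.hypot(w[:,0]-.616,w[:,1]-.327)<.03)&(abs(w[:,2]-h)<.004)]
    if len(m)>20: print(h,len(m),cv2.minEnclosingCircle((m[:,:2]*1000).astype(np.float32)),m.mean(0))
go([.616,.327,.049])
E
```

```text
time_s: 1.1
position: [0.6174, 0.3242, 0.2076]
tool_rot: [[-0.004, -0.085, 0.996], [-0.002, 0.996, 0.085], [-1.0, -0.002, -0.004]]
ft_force: [-0.0, 0.6, -0.8]
grip_width: 0.0856
0.1155 1323 ((617.9074096679688, 328.1750183105469), 15.352520942687988) [0.617  0.3282 0.1153]
0.092 1341 ((617.6444091796875, 328.237060546875), 25.29476547241211) [0.6109 0.3275 0.092 ]
t 1.15 at [0.6155 0.3259 0.2089] d [0.1599 0.0012 0.0011] dr [-0.0062 -0.0033  0.0009] w 0.0855 F [ 0.2241 -0.2892 -0.6172]
```

View pics/w1.png

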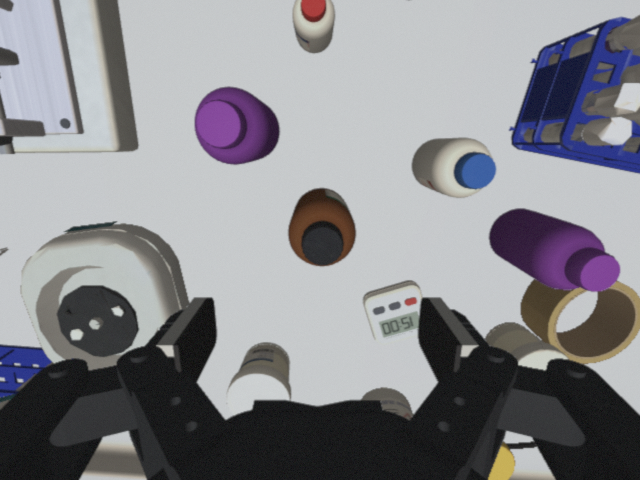

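The wrist view shows the brown bottle's cap at (322,240), clear of its neighbours, with the bottle at (0.617, 0.328). I descend and grip.

```bash
python3 -m crank '{"hand":[0,0,0,0,0],"translation":[[0.04,0.001,0.001],[0.08,0.002,0.002],[0.115,0.002,0.002],[0.14,0.002,0.002],[0.16,0.002,0.002]],"dr":[[-0.003,-0.003,0],[-0.006,-0.003,0],[-0.006,-0.003,0],[-0.006,-0.003,0],[-0.006,-0.003,0]]}' 100
python3 -c "
from h import *
go([.617,.328,.049])"
```

```text
time_s: 1.65
position: [0.6144, 0.3306, 0.0499]
tool_rot: [[0.001, -0.097, 0.995], [-0.0, 0.995, 0.097], [-1.0, -0.0, 0.001]]
ft_force: [0.4, 0.3, 1.3]
grip_width: 0.0855
t 1.65 at [0.6144 0.3306 0.0499] d [ 0.0009 -0.0028  0.0023] dr [0.0041 0.0012 0.0002] w 0.0855 F [0.4313 0.307  1.2519]
```

```bash
python3 -m crank '{"hand":[0,0,100,140,255],"translation":[[0,-0.002,0.002],[0.001,-0.002,0.002],[0.001,-0.002,0.002],[0.001,-0.002,0.002],[0.001,-0.002,0.002]],"dr":[[0,0,0],[0,0,0],[0,0,0],[0,0,0],[0,0,0]]}' 80
python3 -m crank '{"hand":[255,255,255,255],"translation":[[0,0,0],[0,0,0],[0,0,0],[0,0,0]],"dr":[[0,0,0],[0,0,0],[0,0,0],[0,0,0]]}' 80
python3 -c "
from h import *
go([.617,.328,.18])"
```

```text
time_s: 2.15
position: [0.6189, 0.3283, 0.0522]
tool_rot: [[0.006, -0.096, 0.995], [0.001, 0.995, 0.096], [-1.0, 0.0, 0.006]]
ft_force: [1.1, -0.2, 6.4]
grip_width: 0.0538
time_s: 2.55
position: [0.6189, 0.3282, 0.0522]
tool_rot: [[0.006, -0.096, 0.995], [0.001, 0.995, 0.096], [-1.0, 0.001, 0.006]]
ft_force: [-0.8, -0.8, 6.6]
grip_width: 0.0539
t 2.55 at [0.6189 0.3282 0.0522] d [-0.1278  0.     -0.0011] dr [ 0.0028  0.0061 -0.0007] w 0.0539 F [-0.7942 -0.8191  6.5622]
```

```bash
python3 -m crank '{"hand":[255,255,255,255,255],"translation":[[-0.01,0,0],[-0.04,0,0],[-0.08,0,0],[-0.12,0,0],[-0.168,0,0]],"dr":[[0,0,0],[0,0,0],[0,0.005,0],[0.002,0.006,0],[0.002,0.006,0]]}' 80
python3 -c "
from h import *
go([.451,.0533,.22])"
```

```text
time_s: 3.05
position: [0.6168, 0.3277, 0.2194]
tool_rot: [[-0.005, -0.094, 0.996], [-0.001, 0.996, 0.094], [-1.0, -0.001, -0.005]]
ft_force: [0.5, 1.2, -1.5]
grip_width: 0.054
t 3.05 at [0.6168 0.3277 0.2194] d [ 0.0006 -0.2576 -0.1909] dr [ 0.0007 -0.0055  0.0005] w 0.054 F [ 0.5403  1.2094 -1.5232]
```

```bash
python3 -m crank '{"hand":[255,255,255,255,255],"translation":[[0,-0.02,-0.015],[0,-0.05,-0.037],[0,-0.08,-0.06],[0,-0.11,-0.082],[0,-0.14,-0.104]],"dr":[[0,0,0],[0,0,0],[0,0,0],[0,0,0],[0,0,0]]}'
python3 -m crank '{"hand":[255,255,255,255,255],"translation":[[0,-0.03,-0.022],[0,-0.06,-0.044],[0,-0.09,-0.066],[0,-0.117,-0.087],[0,-0.117,-0.087]],"dr":[[0,0,0],[0,0,0],[0,0,0],[0,0,0],[0,0,0]]}'
python3 - <<'E'
from h import *
go([.451,.0533,.158])
for n in("scene","top"):
    c=cams.calibration(n);p,d=cams.get_image(n);cv2.imwrite(f"pics/{n}1.png",p)
    if n=="scene":
        w=cloud(c,d);np.save("pics/sceneP1.npy",w)
        h=cv2.cvtColor(p,cv2.COLOR_BGR2HSV);m=(h[...,0]<15)&(h[...,1]>90)&(h[...,2]>25)&(np.hypot(w[...,0]-.45,w[...,1]-.055)<.06)
        q=w[m];print("brown",len(q),np.percentile(q,[1,50,99],axis=0))
        for z0 in np.arange(.16,.25,.01):
            k=q[abs(q[:,2]-z0)<.005]
            if len(k)>8: print(z0.round(3),len(k),k.mean(0))
    cv2.imwrite("pics/c3.png",cv2.resize(cv2.imread("pics/scene1.png")[180:430,250:500],None,fx=2.3,fy=2.3))
E
```

```text
time_s: 3.55
position: [0.526, 0.1777, 0.2192]
tool_rot: [[-0.003, -0.094, 0.996], [-0.0, 0.996, 0.094], [-1.0, -0.0, -0.003]]
ft_force: [1.4, -0.3, -1.9]
grip_width: 0.0538
time_s: 4.05
position: [0.4499, 0.0521, 0.2197]
tool_rot: [[-0.003, -0.091, 0.996], [-0.001, 0.996, 0.091], [-1.0, -0.001, -0.003]]
ft_force: [0.2, -0.3, -1.4]
grip_width: 0.0539
t 4.05 at [0.4499 0.0521 0.2197] d [0.0617 0.0012 0.0014] dr [-0.0023 -0.0033  0.0006] w 0.0539 F [ 0.1824 -0.3181 -1.3848]
brown 475 [[0.4229 0.0263 0.234 ]
 [0.434  0.041  0.2581]
 [0.4645 0.0737 0.273 ]]
0.24 16 [0.4368 0.0286 0.2413]
```

View pics/c3.png

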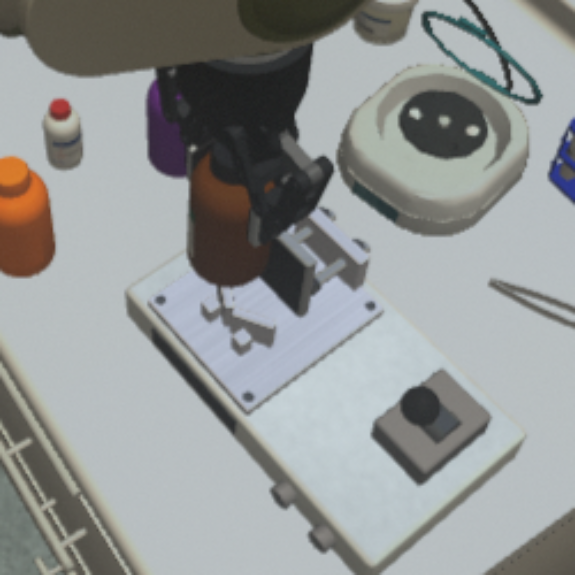

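The bottle hangs upright at about (230,220) in the crop, over the front of the vee. Next I check its foot and axis from depth.

```bash
python3 - <<'E'
from h import *
from scipy.optimize import least_squares
w=np.load("pics/sceneP1.npy").reshape(-1,3);q=w[(np.hypot(w[:,0]-.45,w[:,1]-.053)<.04)&(w[:,2]>.14)&(w[:,2]<.245)]
print(np.percentile(q[:,2],[.5,2,5]))
for lo,hi in((.17,.185),(.185,.2),(.2,.215)):
    k=q[(q[:,2]>lo)&(q[:,2]<hi)][:,:2]
    r=least_squares(lambda c:np.hypot(*(k-c).T)-.028,[.45,.053],loss="soft_l1",f_scale=.002);print(lo,len(k),r.x)
E
```

```text
[0.1715 0.1727 0.1757]
0.17 163 [0.4492 0.0529]
0.185 199 [0.4492 0.053 ]
0.2 181 [0.4494 0.053 ]
```

The axis agrees with the TCP within 1 mm and the bottle is upright with its foot at about 0.168. I lower to foot ≈ 0.096, above the vee, then press the jaw back.

```bash
python3 -m crank '{"hand":[255,255,255,255,255],"translation":[[0.02,0,0],[0.045,0,0],[0.065,0,0],[0.072,0,0],[0.072,0,0]],"dr":[[-0.002,-0.003,0],[-0.002,-0.003,0],[-0.002,-0.003,0],[-0.002,-0.003,0],[-0.002,-0.003,0]]}' 100
python3 -m crank '{"hand":[255,255,255,255,255],"translation":[[0,0,0.01],[0,0,0.018],[0,0,0.024],[0,0,0.028],[0,0,0.03]],"dr":[[0,0,0],[0,0,0],[0,0,0],[0,0,0],[0,0,0]]}'
python3 -c "
from h import *
go([.493,.057,.1102])"
```

```text
time_s: 4.65
position: [0.4515, 0.0547, 0.1465]
tool_rot: [[-0.001, -0.097, 0.995], [0.0, 0.995, 0.097], [-1.0, 0.0, -0.001]]
ft_force: [-0.4, 0.4, -2.0]
grip_width: 0.0532
time_s: 5.15
position: [0.4811, 0.057, 0.1469]
tool_rot: [[-0.001, -0.096, 0.995], [-0.0, 0.995, 0.096], [-1.0, 0.0, -0.001]]
ft_force: [-5.6, -0.9, 0.9]
grip_width: 0.0535
t 5.15 at [0.4811 0.057  0.1469] d [ 0.0367 -0.0012  0.0119] dr [ 0.0029 -0.0014 -0.0001] w 0.0535 F [-5.5667 -0.8907  0.9068]
```

```bash
python3 -m crank '{"hand":[255,255,255,255,255],"translation":[[0,0,0.005],[0,-0.001,0.01],[0,-0.001,0.0135],[0,-0.001,0.0145],[0,-0.001,0.0145]],"dr":[[0,0,0],[0.003,-0.001,0],[0.003,-0.001,0],[0.003,-0.001,0],[0.003,-0.001,0]]}'
python3 - <<'E'
from h import *
go([.4935,.057,.1102])
c=cams.calibration("scene");p,d=cams.get_image("scene");cv2.imwrite("pics/c4.png",cv2.resize(p[180:430,250:500],None,fx=2.3,fy=2.3))
from scipy.optimize import least_squares
w=cloud(c,d).reshape(-1,3);q=w[(np.hypot(w[:,0]-.4935,w[:,1]-.057)<.045)&(w[:,2]>.09)&(w[:,2]<.17)]
print(np.percentile(q[:,2],[.5,2,5]))
for lo,hi in((.1,.115),(.115,.13),(.13,.145)):
    k=q[(q[:,2]>lo)&(q[:,2]<hi)][:,:2];k=k[k[:,0]<.495]
    r=least_squares(lambda c:np.hypot(*(k-c).T)-.028,[.49,.057],loss="soft_l1",f_scale=.002);print(lo,len(k),r.x)
E
```

```text
time_s: 5.65
position: [0.4947, 0.0577, 0.1466]
tool_rot: [[-0.002, -0.093, 0.996], [0.001, 0.996, 0.093], [-1.0, 0.001, -0.002]]
ft_force: [-6.9, 0.7, 0.7]
grip_width: 0.0531
t 5.65 at [0.4947 0.0577 0.1466] d [ 0.0364 -0.0006 -0.0012] dr [ 0.     -0.0022 -0.0009] w 0.0531 F [-6.9201  0.6956  0.6964]
[0.0902 0.0909 0.0974]
0.1 128 [0.4936 0.0587]
0.115 140 [0.4939 0.0587]
0.13 145 [0.494  0.0587]
```

View pics/c4.png

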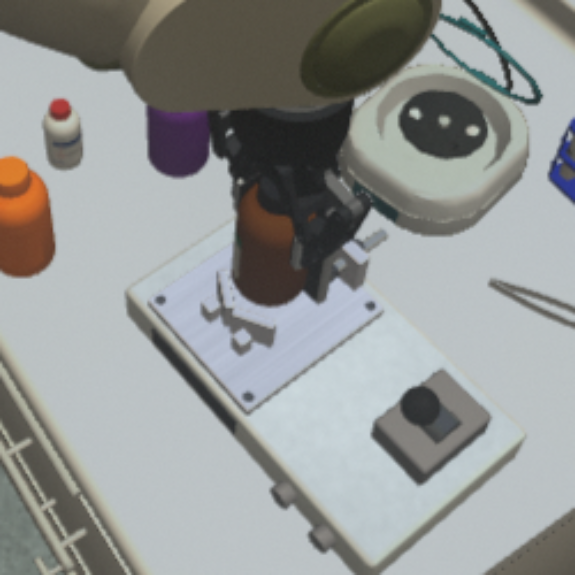

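The jaw is pressed back. The bottle is vertical behind the vee, about 3 mm past the seat. I lower it.

```bash
python3 -m crank '{"hand":[255,255,255,255,255],"translation":[[0.008,-0.0005,0],[0.016,-0.0005,0],[0.024,-0.0005,0],[0.03,-0.0005,0],[0.033,-0.0005,0]],"dr":[[0,0,0],[0,0,0],[0,0,0],[0,0,0],[0,0,0]]}'
python3 -m crank '{"hand":[255,255,255],"translation":[[0.002,0,0],[0.004,0,0],[0.004,0,0]],"dr":[[0,0,0],[0,0,0],[0,0,0]]}'
python3 -c "
from h import *
go([.4925,.057,.1102])"
```

```text
time_s: 6.2
position: [0.4947, 0.057, 0.1133]
tool_rot: [[-0.002, -0.093, 0.996], [0.0, 0.996, 0.093], [-1.0, 0.001, -0.002]]
ft_force: [-7.0, -1.4, 1.8]
grip_width: 0.0534
time_s: 6.5
position: [0.4949, 0.057, 0.1104]
tool_rot: [[-0.001, -0.093, 0.996], [0.0, 0.996, 0.093], [-1.0, 0.0, -0.001]]
ft_force: [-7.9, 0.3, 7.7]
grip_width: 0.0537
t 6.5 at [0.4949 0.057  0.1104] d [ 0.0002  0.0002 -0.0024] dr [-0.     -0.001  -0.0002] w 0.0537 F [-7.9356  0.3062  7.6617]
```

```bash
python3 -m crank '{"hand":[255,255,255,255],"translation":[[0.001,0,0],[0.001,0,-0.002],[0.001,0,-0.0035],[0.001,0,-0.0035]],"dr":[[0,0,0],[0,0,0],[0,0,0],[0,0,0]]}'
python3 -c "
from h import *
go([.4925,.057,.1102])"
```

```text
time_s: 6.9
position: [0.4934, 0.0568, 0.1103]
tool_rot: [[0.005, -0.093, 0.996], [0.0, 0.996, 0.093], [-1.0, 0.0, 0.005]]
ft_force: [-2.4, 1.4, 11.5]
grip_width: 0.0537
t 6.9 at [0.4934 0.0568 0.1103] d [ 0.0001  0.0003 -0.0009] dr [-0.0004  0.0048 -0.    ] w 0.0537 F [-2.4365  1.384  11.5299]
```

The foot is on the platform: the height holds and Fz is up. I let go gradually, then rise straight up.

```bash
python3 -m crank '{"hand":[80,60,0,0,0],"translation":[[0,0,0],[0,0,0],[0,0,0],[0,0,0],[0,0,0]],"dr":[[0,0,0],[0,0,0],[0,0,0],[0,0,0],[0,0,0]]}' 30
python3 -m crank '{"hand":[0,0,0,0,0],"translation":[[-0.01,0,0],[-0.04,0,0],[-0.08,0,0],[-0.12,0,0],[-0.14,0,0]],"dr":[[0,0,0],[0,0,0],[0,0,0],[0,0,0],[0,0,0]]}'
python3 -m crank '{"hand":[0,0,0],"translation":[[0,-0.03,0],[0,-0.07,0],[0,-0.1,0]],"dr":[[0,0,0],[0,0,0],[0,0,0]]}'
python3 - <<'E'
from h import *
go([.4925,.057,.1102])
P={}
for n in("scene","top"):
    c=cams.calibration(n);p,d=cams.get_image(n);cv2.imwrite(f"pics/{n}5.png",p);P[n]=cloud(c,d).reshape(-1,3)
cv2.imwrite("pics/c5.png",cv2.resize(cv2.imread("pics/scene5.png")[150:430,250:500],None,fx=2.1,fy=2.1))
a=np.radians(5.35);R=np.array([[np.cos(a),-np.sin(a)],[np.sin(a),np.cos(a)]]);O=np.array([.4994,.0030])
for n,w in P.items():
    L=np.c_[(w[:,:2]-O)@R,w[:,2]]
    g=L[np.hypot(L[:,0]+.0035,L[:,1]-.0543)<.026]
    for lo,hi in((.165,.18),(.145,.1515)):
        k=g[(g[:,2]>lo)&(g[:,2]<hi)]
        if len(k)>5: print(n,lo,len(k),k.mean(0),"ztop",np.percentile(k[:,2],[50,98]),cv2.minEnclosingCircle((k[:,:2]*1000).astype(np.float32)))
E
```

```text
time_s: 7.4
position: [0.4925, 0.0566, 0.1088]
tool_rot: [[0.001, -0.093, 0.996], [0.0, 0.996, 0.093], [-1.0, 0.0, 0.001]]
ft_force: [0.2, 0.1, 0.4]
grip_width: 0.0854
time_s: 7.9
position: [0.4929, 0.0566, 0.2531]
tool_rot: [[0.007, -0.093, 0.996], [-0.001, 0.996, 0.093], [-1.0, -0.001, 0.006]]
ft_force: [0.2, -0.3, -0.8]
grip_width: 0.0856
time_s: 8.2
position: [0.5016, -0.0446, 0.2499]
tool_rot: [[0.002, -0.093, 0.996], [-0.001, 0.996, 0.093], [-1.0, -0.001, 0.002]]
ft_force: [0.8, -0.0, 0.7]
grip_width: 0.0852
t 8.2 at [ 0.5016 -0.0446  0.2499] d [0.1396 0.1021 0.0001] dr [-0.0002  0.0021  0.0007] w 0.0852 F [ 0.776  -0.0012  0.6633]
scene 0.165 291 [-0.004   0.0526  0.1732] ztop [0.1741 0.177 ] ((-1.265576720237732, 54.118812561035156), 16.392385482788086)
scene 0.145 192 [-0.0109  0.047   0.1485] ztop [0.1484 0.1513] ((-3.5264334678649902, 54.13909912109375), 25.822349548339844)
top 0.165 177 [-0.0043  0.0553  0.174 ] ztop [0.1742 0.178 ] ((-4.0928497314453125, 54.47626876831055), 15.463088989257812)
top 0.145 146 [-0.0056  0.0556  0.1487] ztop [0.1489 0.1514] ((-3.5990164279937744, 54.2122917175293), 25.753934860229492)
```

View pics/c5.png

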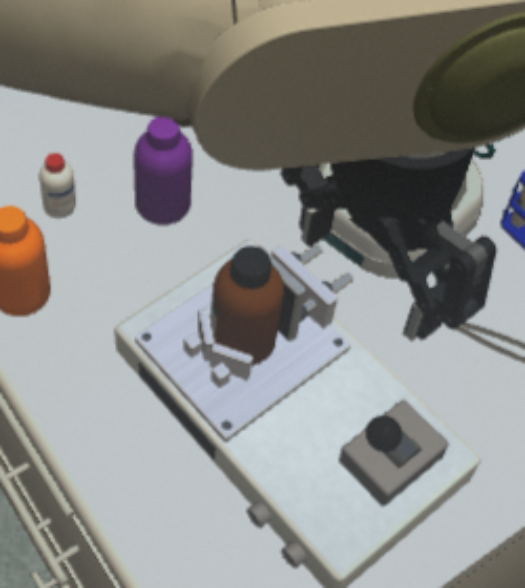

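The bottle is clamped on the seat, with the cap top at 0.174 (0.058 + 0.116) and the axis within 1 mm of the seat. Now the lever: close the hand, go in front of the ball, descend, and push +x.

```bash
python3 -m crank '{"hand":[255,255,255,255,255],"translation":[[0,-0.016,-0.018],[0,-0.032,-0.035],[0,-0.047,-0.053],[0,-0.047,-0.053],[0,-0.047,-0.053]],"dr":[[0,0,0],[0,0,0],[0,0,0],[0,0,0],[0,0,0]]}' 30
python3 - <<'E'
from h import *
go([.4535,-.0967,.110])
a=np.radians(5.35);R=np.array([[np.cos(a),-np.sin(a)],[np.sin(a),np.cos(a)]]);O=np.array([.4994,.0030])
for n in("top","scene"):
    c=cams.calibration(n);p,d=cams.get_image(n);w=cloud(c,d).reshape(-1,3);L=np.c_[(w[:,:2]-O)@R,w[:,2]]
    k=L[(abs(L[:,0]+.005)<.025)&(abs(L[:,1]+.095)<.02)&(L[:,2]>.11)&(L[:,2]<.14)]
    if len(k)>5: print(n,len(k),k.mean(0),k.min(0),k.max(0))
E
```

```text
time_s: 8.8
position: [0.4533, -0.0942, 0.2494]
tool_rot: [[0.002, -0.093, 0.996], [0.0, 0.996, 0.093], [-1.0, -0.0, 0.002]]
ft_force: [0.1, -0.1, 0.2]
grip_width: 0.0123
t 8.8 at [ 0.4533 -0.0942  0.2494] d [ 0.1394 -0.0025 -0.0003] dr [-0.0006  0.0019  0.0001] w 0.0123 F [ 0.1049 -0.0743  0.1784]
top 114 [-0.0056 -0.0935  0.1329] [-0.0174 -0.107   0.1242] [ 0.0065 -0.0824  0.1397]
scene 236 [-0.006  -0.0969  0.1325] [-0.0156 -0.108   0.1185] [ 0.0076 -0.0831  0.1399]
```

Ball at local (-0.006, -0.095), unmoved. I descend in front of it.

```bash
python3 -m crank '{"hand":[255,255,255,255,255],"translation":[[0.035,-0.002,0],[0.07,-0.002,0],[0.1,-0.002,0],[0.125,-0.002,0],[0.138,-0.002,0]],"dr":[[0,0,0],[0,0,0],[0,0,0],[0,0,0],[0,0,0]]}' 30
python3 -m crank '{"hand":[255,255,255,255,255],"translation":[[0,0,0.01],[0,0,0.02],[0,0,0.03],[0,0,0.04],[0,0,0.05]],"dr":[[0,0,0],[0,0,0],[0,0,0],[0,0,0],[0,0,0]]}'
python3 -m crank '{"hand":[255,255,255,255,255],"translation":[[0,0,0.007],[0,0,0.014],[0,0,0.021],[0,0,0.026],[0,0,0.029]],"dr":[[0,0,0],[0,0,0],[0,0,0],[0,0,0],[0,0,0]]}'
python3 -c "
from h import *
go([.535,-.09,.110])"
```

```text
time_s: 9.4
position: [0.4533, -0.0956, 0.1089]
tool_rot: [[-0.002, -0.094, 0.996], [0.002, 0.996, 0.094], [-1.0, 0.002, -0.001]]
ft_force: [0.2, 0.8, 0.4]
grip_width: -0.0
time_s: 9.9
position: [0.5044, -0.0919, 0.1114]
tool_rot: [[0.002, -0.093, 0.996], [-0.0, 0.996, 0.093], [-1.0, -0.001, 0.002]]
ft_force: [-0.7, 0.1, 1.4]
grip_width: -0.0
time_s: 10.4
position: [0.5324, -0.0892, 0.1107]
tool_rot: [[0.0, -0.093, 0.996], [0.0, 0.996, 0.093], [-1.0, 0.0, 0.001]]
ft_force: [-1.3, -0.2, -1.0]
grip_width: -0.0001
t 10.4 at [ 0.5324 -0.0892  0.1107] d [ 0.0007 -0.001   0.0025] dr [-0.0001  0.0005 -0.0003] w -0.0001 F [-1.3329 -0.2442 -0.9639]
```

```bash
python3 -m crank '{"hand":[255,255,255],"translation":[[0,0,0.002],[0,0,0.004],[0,0,0.004]],"dr":[[0,0,0],[0,0,0],[0,0,0]]}' 30
python3 -m crank '{"hand":[255,255,255],"translation":[[0,0,0.002],[0,0,0.003],[0,0,0.003]],"dr":[[0,0,0],[0,0,0],[0,0,0]]}' 30
```

```text
time_s: 10.7
position: [0.5363, -0.089, 0.1109]
tool_rot: [[0.001, -0.093, 0.996], [0.0, 0.996, 0.093], [-1.0, -0.0, 0.001]]
ft_force: [-0.4, 0.1, -0.8]
grip_width: 0.0001
time_s: 11.0
position: [0.5368, -0.0888, 0.1108]
tool_rot: [[-0.005, -0.093, 0.996], [-0.0, 0.996, 0.093], [-1.0, 0.0, -0.005]]
ft_force: [-12.2, -2.8, 4.6]
grip_width: -0.0001
```

The stop is reached: force jumped to 12 N with no further travel. I back off, rise, move aside and check.

```bash
python3 -m crank '{"hand":[255,255,255,255,255],"translation":[[0,0,-0.01],[0,0,-0.035],[-0.03,0,-0.07],[-0.075,0,-0.09],[-0.12,0,-0.11]],"dr":[[0,0,0],[0,0,0],[0,0,0],[0,0,0],[0,0,0]]}' 30
python3 -m crank '{"hand":[255,255,255],"translation":[[-0.02,0,-0.03],[-0.04,0,-0.06],[-0.04,0,-0.06]],"dr":[[0,0,0],[0,0,0],[0,0,0]]}' 30
python3 - <<'E'
from h import *
go([.4,-.1,.25])
a=np.radians(5.35);R=np.array([[np.cos(a),-np.sin(a)],[np.sin(a),np.cos(a)]]);O=np.array([.4994,.0030]);im={}
for n in("top","scene"):
    c=cams.calibration(n);p,d=cams.get_image(n);im[n]=p;w=cloud(c,d).reshape(-1,3);L=np.c_[(w[:,:2]-O)@R,w[:,2]]
    k=L[(abs(L[:,0]-.03)<.06)&(abs(L[:,1]+.095)<.025)&(L[:,2]>.115)&(L[:,2]<.145)]
    if len(k)>5: print(n,"ball",len(k),k.mean(0),k.min(0),k.max(0))
    for t,g in(("large",(.4905,.057,.174)),("med",(.555,.4353,.098)),("small",(.4516,.3069,.072))):
        k=w[(np.hypot(w[:,0]-g[0],w[:,1]-g[1])<.03)&(abs(w[:,2]-g[2])<.006)]
        if len(k)>5: print(n,t,len(k),k.mean(0))
cv2.imwrite("pics/c6.png",np.vstack([cv2.resize(im["scene"][140:430,200:500],(600,580))]))
E
```

```text
time_s: 11.5
position: [0.4282, -0.0988, 0.2322]
tool_rot: [[0.001, -0.093, 0.996], [0.0, 0.996, 0.093], [-1.0, 0.0, 0.001]]
ft_force: [0.4, -0.7, 0.0]
grip_width: 0.0
time_s: 11.8
position: [0.3682, -0.1047, 0.2734]
tool_rot: [[0.006, -0.092, 0.996], [-0.003, 0.996, 0.092], [-1.0, -0.004, 0.006]]
ft_force: [0.5, -0.1, -0.3]
grip_width: 0.0001
t 11.8 at [ 0.3682 -0.1047  0.2734] d [0.0236 0.0019 0.0319] dr [-0.0015  0.0059  0.004 ] w 0.0001 F [ 0.4679 -0.0545 -0.2542]
top ball 116 [ 0.0488 -0.0937  0.1312] [ 0.037  -0.1074  0.119 ] [ 0.0613 -0.0835  0.1392]
top large 172 [0.4902 0.0574 0.174 ]
top med 107 [0.5551 0.435  0.0984]
top small 51 [0.451  0.3066 0.0717]
scene ball 227 [ 0.0479 -0.0968  0.1306] [ 0.039  -0.1081  0.1156] [ 0.0619 -0.0836  0.1382]
```

View pics/c6.png

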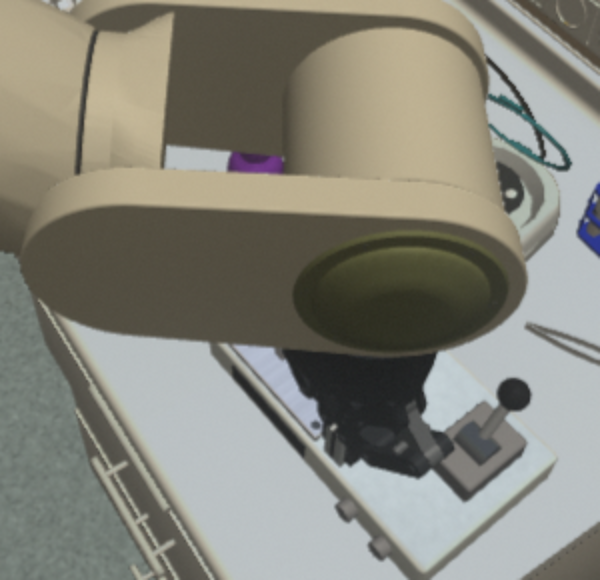

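The last picture shows the lever leaning away, with the ball at (513,393). The ball travelled about 54 mm to the hard stop. The large bottle is still on the seat and the two bystanders have not moved. I hand in.

```bash
python3 -c "
from rig import env
print(env.close_job())"
```

```text
the job is handed in; nothing more can be done
None
```

I loaded the large brown bottle into the shaker and then pushed the lever over to its far stop. I handed the job in at about 12 s of the 51 s allowed. The hand-in returns no verdict, so what follows rests on my own checks.

- **Bottle:** I pressed the jaw back with the bottle, lowered it about 3 mm past the seat, and released it. Afterwards the bottle stood upright within about 1 mm of the seat, with its cap top at 0.174 m as expected. It had not moved after the lever push.
- **Lever:** The ball moved about 54 mm in +x and ended about 28 mm beyond the estimated pivot. The force rose to 12 N with no further travel, which I took as the stop. I did not measure the lever angle directly.
- **Bystanders:** In the top view the medium and small bottles were within 1 mm of where they started. I never moved the arm near the orange and purple look-alikes, but did not measure them again.
- **Robot:** It ended clear of everything, with wrist force around zero.
- **Checks that disagreed or failed:**
  - The gripper read 54 mm on a 56 mm body, and lifted about 2 mm while closing, with 6.5 N upward.
  - In the last scene view the arm hid the bottles, so only the top camera confirmed all three at the end.

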